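Set and lock the chop saw's length stop

ROBOT

A 6-joint arm with a two-finger parallel gripper is mounted at the origin on the work surface. World frame = base frame: x ahead of the robot, y to its left, z up, the work surface at z = 0. Lengths are in mm, angles in rad, forces in N, time in s.
With the tool pointing down it reaches from about 350 to 875 mm from the base axis. Payload 4.2 kg.
Tool frame: the origin (TCP) lies where the fingers leave the gripper's body, on its centre line; the fingertips stand ahead of it and the grasp point (between the pads) lies 54 mm ahead of it (arm.nose_length is the z of the fingertips in the tool frame, in mm); z points along the fingers, x is the direction in which the jaws open and shut, and the axes are right-handed (so a half turn about z gives the same grasp; the last joint's range is limited). The gripper opens to 85 mm and grips with 20 to 120 N. Pads are 22 mm wide; open, the fingers measure 114 mm over their backs; the gripper's body (76 mm by 85 mm) begins 54 mm behind the grasp point. The pads swing forward as they close: fully open they stand 13 mm farther back than shut.
Start: joints at [-0.874, 0.385, 0.008, 0, -1.194, -0.259], TCP at [264.98, -566.026, 303.912] pointing down, gripper open.
Joint ranges: [-3.14, 3.14], [-1.21, 2.06], [-1.07, 1.41], [-3.16, 2.05], [-2.99, -0.16], [-3.1, 3.1]. Speed limits (rad/s): [2.79, 2.79, 3.14, 3.14, 3.14, 3.14].

INTERFACE

Orientations are given as a unit quaternion [x, y, z, w].
In Python, from bench import arm, imaging, job_done gives the robot as it stands.
- The arm moves only by the shell command python3 -m crank 'ROWS' [OPENING]. ROWS is a JSON object of lists of equal length, an entry for each row: "delta_pos": the shift along the tool's x, y, z in m, a list of three; "twist": the turn about the tool's z in rad. In form: {"delta_pos": [[tx, ty, tz], ...], "twist": [twist, ...]}. A call has 1 to 8 rows; each row shifts and turns the commanded pose from where the row before left it, along the tool's axes as they then stand; what a row does not reach is not made up. A row lasts 1/12 s, in which the tool goes at most 41.7 mm and 7.16 degrees, less where a joint would pass 70% of its speed; a pose out of reach is approached as far as the arm can. A call is refused whole if a number of a shift passes 0.0417 or a number of a turn 0.125, either way. A call with a gripper value outside its range is refused whole. OPENING is the opening, from 0 (shut) to 1 (fully open), set as the call begins (- or left out, the last holds). The fingers move at their own pace and stop on an object; the grip force is fixed at half the most. Time passes only in rows, so rows that do not move let the fingers close. It gives the time, the measured TCP pose, the force and the opening at its end, in the units of the state.
- arm.read_state(): the state, without advancing time (a new reading comes with each control period).
- imaging.get_image(name): name is "scene" or "top" or "wrist"; returns (picture, depth): 384x512x3 uint8, blue, green, red; 384x512 float32, mm along the optical axis (not along the pixel's ray), 0 where there is no reading.
- imaging.camera_model(name): a dict with "vfov" (degrees; the focal length in pixels is half the picture's height over the tangent of half this angle, whatever the lens; pixels are square), "cx", "cy" (the principal point, pixels), "T" (4x4, takes a point from camera to world coordinates); the wrist camera has in their place "hand_eye" (4x4, takes a point from camera to tool coordinates, whose origin is the TCP and whose axes are the tool frame's). Camera axes: x right, y up, looking along -z (the intrinsics and any distortion apply to the point x, -y, -z); pixel columns grow to the right and rows downward; lengths in mm; the calibration is good to about 2 mm. The wrist camera is an equidistant fisheye: a pixel r from the principal point sees the ray r / f radians off the axis. A picture is of the moment at which its call begins: read the wrist's pose just before it. camera_model takes no time and is no camera call.
- job_done(): hands the job in, once; it reports no verdict.
The state is a dict: "clock": time; "joints": joint angles; "joint_vel": joint speeds; "joint_efforts": joint torques, N m; "position": TCP position; "ee_rot": TCP orientation; "contact_force": force on the tool from outside, world axes, zero at the start; "wrist_torque": the same for the moment, N m; "gripper_width": finger opening in mm.
Only numpy, scipy, OpenCV 4.12 (cv2) and the standard library are available. Lean on these libraries where they do the work, as an engineer would, in place of code of your own. Each camera call takes 0.05 s, during which the arm holds its last target.

TASK

Set the chop saw's length stop to the board that lies in it: slide the stop along until its plate bears snugly on the sawn end of the board, without ramming it, and let it stay there. Then flip the red cam lever over its dead centre until it snaps home and lies along the stop rod, so that the rod is locked with the plate still bearing on the board; do not force the lever, and leave the loose things on the bench where they are.

Things in the scene. Friction and masses are not known exactly. Their poses are not given: they have to be found in the camera images.
- saw: grey chop saw, head up, fixed at another place and turn each time. Base 250 x 420 mm (saw x by y), table top 80 mm high, head to 440 mm. Origin on the bench under the middle of the base. Saw x: from its front to its fence. Saw y: left along the fence; board, stop rod and sliding run along it. The clamp boss of the rod is on the base's right end: saw x -113 to -68, y -252 to -210, 31 to 81 mm high.
- board: pine board, 45 x 20 mm, held down on the saw table against the fence: saw x 5 to 50 mm, 80 to 100 mm high. Origin and axes are the saw's. Its sawn end overhangs the base's right end, at saw y between -410 and -330 mm: it differs each time and is not given, so find it by feel with the stop (or by sight). More than 20 N on the end is ramming it.
- stop_grip (a point): centre of the grey finger tab on the stop's head, at the outer end of the 12 mm steel stop rod. Tab 12 mm thick along saw y, 26 mm along saw x, from 73 to 97 mm high; this point 84 mm high; axes as the saw. Pinch or push it. The stop slides only along saw y (+y: to the board), up to 110 to 165 mm, with 5 N of drag, and stays where it is left, so it keeps up to 5 N on the board.
- stop_face (a point): middle of the stop plate's face that meets the board's end; it looks to saw +y. Plate 44 mm wide, 52 to 104 mm high, on a flat arm 16 mm high that runs from the head to saw +x. This point is 118 mm to saw +x and 12 mm to saw +y from stop_grip, 90 mm high. Arm and plate flex along y, 1 mm for each 6 N. At the start 20 to 155 mm short of the board's end.
- stop_plate: that steel stop plate with its flat arm; origin on the rod's axis (58 mm high), level with the plate's face along saw y; axes as the saw.
- lever_pivot (a point): vertical pivot of the cam lever at the lever's mid height, 58 mm above the bench, in front of the clamp boss (saw x -131, y -230 mm). It is fixed to the saw.
- lever_handle: red handle of the cam lever, 9 to 89 mm from the pivot, 10 to 12 mm thick, its outer half 22 mm high (47 to 69 mm above the bench). It swings level about the pivot. Origin on the pivot, x axis along the handle to its tip, z up. The rod lies 41 mm behind the closed handle. More than 30 N on the handle is forcing it.
- lever_push (a point): point on the handle 68 mm from the pivot, at mid height and mid thickness: a good place to push; axes as lever_handle.
- lever (a joint): lever angle, rad. 0: open, handle points to saw -x, turned 0.2 rad towards +y. Closes counter-clockwise seen from above. 1.77: home on its end stop, handle along saw -y. Starts at 0 to 0.45. Free to 0.55, then the push at lever_push rises to 12 N from 1.0 to 1.5 and drops to nothing at dead centre, 1.6. Past that it springs home and stays; let go before, it springs open.
- tape_measure: grey tape measure lying on the bench in front of the stop, 66 x 56 x 34 mm; origin at its underside. Leave it.
- pencil: flat green carpenter's pencil, 150 mm, on the bench. Leave it.
- offcut_long: pine offcut 45 x 140 x 20 mm on the bench behind the board. Leave it.
- offcut_short: pine offcut 45 x 65 x 20 mm on the bench. Leave it.
- try_square: carpenter's square with a dark wooden stock, 120 x 180 mm, flat on the bench. Leave it.
- screwdriver: screwdriver lying on the bench. Leave it.
- glue_bottle: white glue bottle with an orange cap, 56 mm wide, 160 mm tall, standing on the bench. Leave it.
- screw_jar: glass jar with a steel lid, 68 mm wide, 85 mm tall, standing on the bench. Leave it.

How it is judged (in metres and radians):
On the way, in this order (a step that is already met when the one before it is completed fails the run):
1. with the lever still open, the stop plate bears on the end of the board with more than 1 N (contact force between stop_plate and board above 1 N and value of joint lever below 0.9 rad), for 0.3 s.
2. the lever is over dead centre and home (beyond 1.70 rad), with the plate still bearing on the board (value of joint lever above 1.7 rad and contact force between stop_plate and board above 1 N), for 0.2 s.
At the end, for the whole second after the job is handed in: The cam lever is home past its dead centre (beyond 1.70 rad) and the stop plate, locked, still bears on the end of the board with 1 to 15 N (all of step 2 and contact force between stop_plate and board below 15 N); the robot touches nothing.
It fails at once if the stop is rammed against the board (more than 20 N) (contact force between stop_plate and board above 20 N).
It fails at once if the lever handle is forced (more than 30 N) (contact force between anything else and lever_handle above 30 N).
It fails at once if a loose thing on the bench is moved by more than 30 mm (distance of any of tape_measure, pencil, offcut_long, offcut_short, try_square, screwdriver, glue_bottle, screw_jar from where it was at the start of the episode above 0.03 m).
It also fails if it takes over 51 s, if anything falls off the work surface, if the arm or the gripper's body presses on something with over 40 N, if the wrist force passes 120 N, or if a joint passes its speed limit or range.

## Working session

There is one attempt and no reset: what is moved stays moved. The work goes in short steps, Python scripts to look and compute and a shell command to move; the robot and the scene stay as the last step left them, time stands still between calls to the robot, and variables do not carry over. Pictures are saved under pics/ and viewed, and the job is handed in when it is done.

```bash
ls; mkdir -p pics; python3 - <<'E'
from bench import arm, imaging
import cv2
s=arm.read_state();print(s, arm.nose_length)
for n in ("scene","top","wrist"):
    m=imaging.camera_model(n);print(n,m)
import numpy as np
for n in ("scene","top"):
    p,d=imaging.get_image(n);cv2.imwrite(f"pics/{n}0.png",p);np.savez(f"pics/{n}0.npz",p=p,d=d)
print(arm.read_state()['clock'])
E
```

```text
pics
{'clock': 0.0, 'joints': array([-8.74409348e-01,  3.85571294e-01,  6.64728963e-03, -4.77210249e-04,
       -1.19400013e+00, -2.58563449e-01]), 'joint_vel': array([-5.40742163e-04, -8.47042612e-04, -6.15677870e-04,  2.21676577e-04,
        6.03647278e-04,  2.08134569e-05]), 'joint_efforts': array([ 7.45134439e-04, -3.92290950e+01,  1.88407838e+01,  4.18637350e+00,
       -4.63003802e-03,  1.39688911e-06]), 'position': array([ 264.80674869, -565.67222488,  302.82414574]), 'ee_rot': array([ 5.36744579e-01,  8.43744082e-01,  5.33789752e-04, -9.46647968e-04]), 'contact_force': array([-0.64047285, -0.17432759, -0.51949689]), 'wrist_torque': array([ 0.06648107,  0.03865933, -0.01730386]), 'gripper_width': 85.269442531486} 72.6
scene {'vfov': 55.22508277090011, 'cx': 253.29891349671493, 'cy': 188.8056693257546, 'T': array([[-1.15459776e-01, -8.04994641e-01,  5.81938715e-01,
         1.27745633e+03],
       [ 9.93307080e-01, -9.16967031e-02,  7.02336121e-02,
         2.10727280e+01],
       [-3.17581982e-03,  5.86153002e-01,  8.10194157e-01,
         1.10873942e+03],
       [ 0.00000000e
[... 237 characters left out ...]
],
       [-9.99937224e-01,  2.85638175e-03, -1.08346668e-02,
        -6.43549288e+01],
       [-1.06117179e-02,  6.90250948e-02,  9.97558483e-01,
         1.30805474e+03],
       [ 0.00000000e+00,  0.00000000e+00,  0.00000000e+00,
         1.00000000e+00]])}
wrist {'vfov': 65.70646984690485, 'cx': 255.449460242954, 'cy': 191.7350133172924, 'hand_eye': array([[ 9.99999937e-01,  3.24723236e-04, -1.45870311e-04,
         7.62055026e-01],
       [ 2.74041316e-04, -9.63759945e-01, -2.66770863e-01,
        -6.86919737e+01],
       [-2.27210661e-04,  2.66770806e-01, -9.63759973e-01,
        -7.06376395e+01],
       [ 0.00000000e+00,  0.00000000e+00,  0.00000000e+00,
         1.00000000e+00]])}
0.1
```

View pics/top0.png

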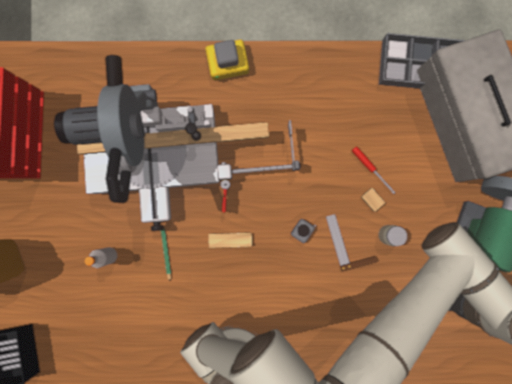

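View pics/scene0.png

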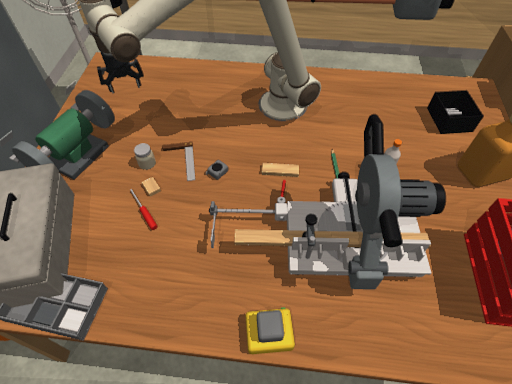

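```bash
cat > h.py <<'E'
import numpy as np,cv2
from bench import arm,imaging
from scipy.spatial.transform import Rotation as R
def ray(n,u,v,m=None,s=None):
    m=m or imaging.camera_model(n); f=192/np.tan(np.radians(m['vfov']/2))
    x=(u-m['cx']);y=(v-m['cy'])
    if n=='wrist':
        r=np.hypot(x,y);th=r/f;k=np.sin(th)/max(r,1e-9)
        d=np.array([x*k,-y*k,-np.cos(th)])
        T=np.eye(4);T[:3,:3]=R.from_quat(s['ee_rot']).as_matrix();T[:3,3]=s['position'];T=T@m['hand_eye']
    else:
        d=np.array([x/f,-y/f,-1.]);T=m['T']
    return T[:3,3],T[:3,:3]@d
def onz(n,u,v,z,s=None):
    o,d=ray(n,u,v,s=s);return o+d*(z-o[2])/d[2]
def proj(n,P,s=None):
    m=imaging.camera_model(n); f=192/np.tan(np.radians(m['vfov']/2))
    if n=='wrist':
        T=np.eye(4);T[:3,:3]=R.from_quat(s['ee_rot']).as_matrix();T[:3,3]=s['position'];T=T@m['hand_eye']
    else: T=m['T']
    p=T[:3,:3].T@(np.asarray(P,float)-T[:3,3]);p=np.array([p[0],-p[1],-p[2]])
    if n=='wrist':
        q=np.hypot(p[0],p[1]);th=np.arctan2(q,p[2]);return m['cx']+f*th*p[0]/q,m['cy']+f*th*p[1]/q
    return m['cx']+f*p[0]/p[2],m['cy']+f*p[1]/p[2]
E
python3 - <<'E'
import cv2
p=cv2.imread('pics/top0.png');c=p[100:225,200:340];cv2.imwrite('pics/topc.png',cv2.resize(c,None,fx=5,fy=4.8,interpolation=cv2.INTER_CUBIC)[:600,:800])
p=cv2.imread('pics/scene0.png');c=p[165:265,195:325];cv2.imwrite('pics/scenec.png',cv2.resize(c,None,fx=6,fy=6,interpolation=cv2.INTER_CUBIC)[:600,:800])
E
```

```text
(no output)
```

View pics/topc.png

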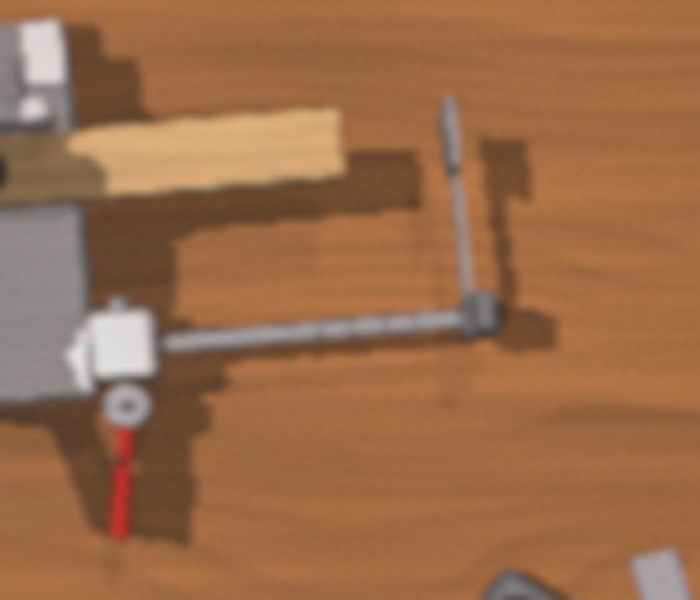

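View pics/scenec.png

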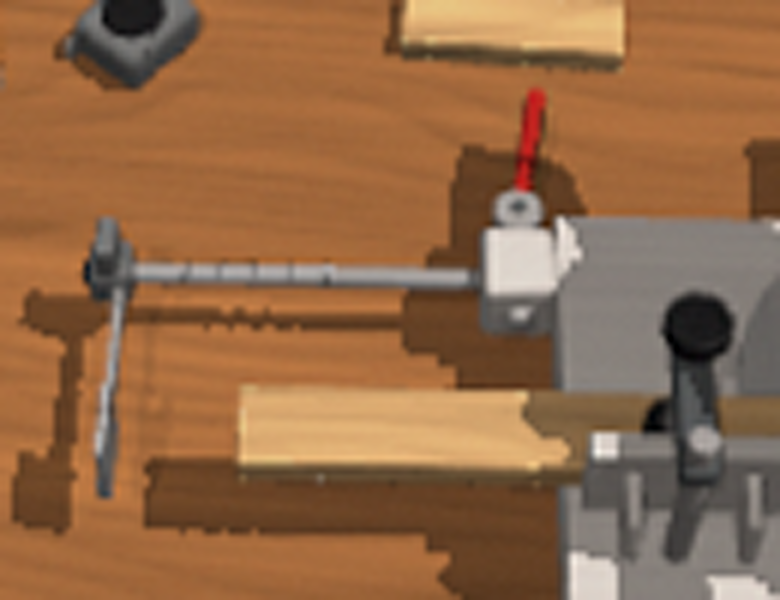

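```bash
python3 - <<'E'
from h import *
t=lambda u,v,z:onz('top',200+(u-2)/5,100+(v-2)/4.8,z)
s=lambda u,v,z:onz('scene',195+(u-2.5)/6,165+(v-2.5)/6,z)
P=lambda n,a:print(n,a.round(1))
P('board end back',t(340,108,100));P('board end front',t(344,178,100));P('board far back',t(100,128,100));P('front far',t(108,194,100))
P('S end front',s(240,386,100));P('S end back',s(240,466,100));P('S front far',s(525,392,100))
P('tab T',t(482,302,97));P('tab S',s(107,222,97))
P('rod R T',t(455,319,64));P('rod L T',t(170,343,64))
P('rod R S',s(135,271,64));P('rod L S',s(470,278,64))
P('plate T',t(449,130,104));P('plate S',s(104,450,104))
P('pivot T',t(127,405,66));P('pivot S',s(518,207,66))
P('lev tip T',t(118,538,69));P('lev tip S',s(538,92,69))
P('boss corner',t(155,310,81));P('boss corner',t(155,377,81));P('boss S',s(552,230,81));
# tall points by depth
for n in('top','scene'):
    d=np.load(f'pics/{n}0.npz')['d'];m=imaging.camera_model(n);f=192/np.tan(np.radians(m['vfov']/2))
    v,u=np.mgrid[:384,:512];c=np.stack([(u-m['cx'])/f*d,-(v-m['cy'])/f*d,-d],-1)@m['T'][:3,:3].T+m['T'][:3,3]
    np.save(f'pics/{n}pc.npy',c)
    r=(slice(155,172),slice(288,305)) if n=='top' else (slice(198,216),slice(206,222))
    k=c[r];z=k[...,2];q=k[(z>75)&(z<110)];print(n,len(q),q.mean(0),q.min(0),q.max(0))
E
```

```text
board end back [ 759.1 -105.5  100. ]
board end front [ 712.9 -108.   100. ]
board far back [745.7  44.9 100. ]
front far [702.1  39.5 100. ]
S end front [ 714.2 -106.9  100. ]
S end back [ 760.5 -100.1  100. ]
S front far [700.8  41.7 100. ]
tab T [ 632.2 -194.1   97. ]
tab S [ 618.1 -195.4   97. ]
rod R T [ 625.2 -180.3   64. ]
rod L T [608.7   2.   64. ]
rod R S [ 627.5 -180.9   64. ]
rod L S [610.8   6.7  64. ]
plate T [ 743.7 -173.3  104. ]
plate S [ 761.4 -170.1  104. ]
pivot T [567.  29.  66.]
pivot S [561.  30.  66.]
lev tip T [478.8  33.8  69. ]
lev tip S [479.4  35.8  69. ]
boss corner [628.6  10.7  81. ]
boss corner [584.3  10.4  81. ]
boss S [584.7  49.9  81. ]
top 37 [ 626.94431805 -196.33170922   95.4842471 ] [ 614.84619665 -203.40574333   82.64671193] [ 640.74044261 -191.06576187  101.08564859]
scene 40 [ 629.37040647 -193.32622553   91.02407571] [ 612.35048909 -201.88215434   75.02491916] [ 638.68985008 -186.74746498  101.43977472]
```

```bash
python3 -m crank '{"delta_pos":[[0,0,0],[0,0,0],[0,0,0],[0.0217,0.0297,0],[0.0217,0.0297,0],[0.0217,0.0297,0],[0.0217,0.0297,0],[0.0217,0.0297,0]],"twist":[0.116,0.116,0.116,0,0,0,0,0]}' 0
python3 -m crank '{"delta_pos":[[0.0217,0.0297,0],[0.0217,0.0297,0],[0.0217,0.0297,0],[0.0217,0.0297,0],[0.0217,0.0297,0],[0.0217,0.0297,0],[0,0,0],[0,0,0]],"twist":[0,0,0,0,0,0,0,0]}'
python3 - <<'E'
from h import *
s=arm.read_state();p,d=imaging.get_image('wrist');cv2.imwrite('pics/w1.png',p);np.savez('pics/w1.npz',d=d,p=s['position'],q=s['ee_rot'])
m=R.from_quat(s['ee_rot']).as_matrix();print(s['position'],m.round(3),s['contact_force'],s['clock'])
E
```

```text
clock: 0.77
position: [404.0, -443.3, 303.5]
ee_rot: [0.675, 0.738, 0.0, -0.0]
contact_force: [-0.6, 0.0, 0.6]
gripper_width: 0.1
clock: 1.43
position: [570.0, -297.4, 302.8]
ee_rot: [0.674, 0.739, -0.0, -0.001]
contact_force: [-0.8, -0.2, -0.1]
gripper_width: 0.1
[ 570.01872841 -297.35843066  302.75366847] [[-0.093  0.996 -0.002]
 [ 0.996  0.093  0.001]
 [ 0.001 -0.002 -1.   ]] [-0.80515927 -0.20618518 -0.08929269] 1.4333
```

View pics/w1.png

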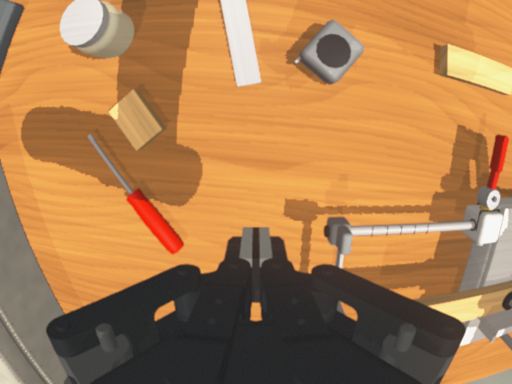

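```bash
python3 - <<'E'
import cv2
p=cv2.imread('pics/w1.png');c=p[120:280,310:512];cv2.imwrite('pics/w1c.png',cv2.resize(c,None,fx=3.75,fy=3.75,interpolation=cv2.INTER_CUBIC)[:600,:800])
E
```

```text
(no output)
```

View pics/w1c.png

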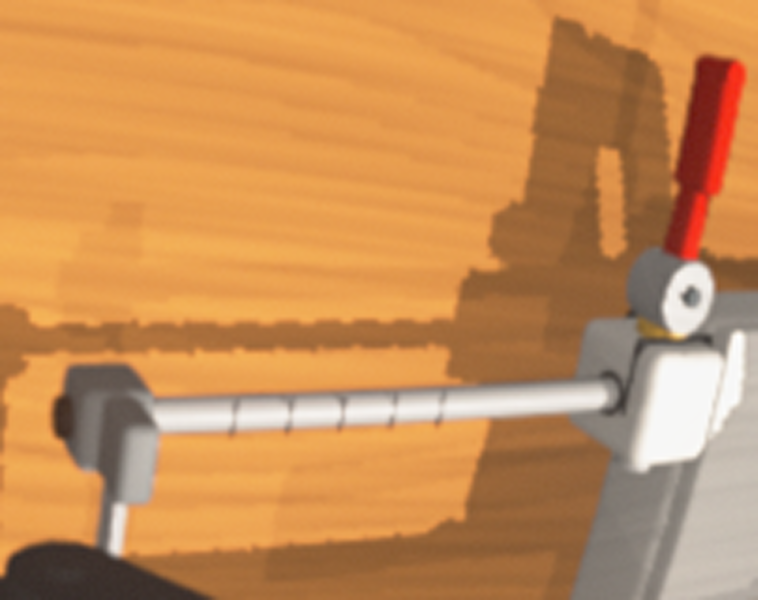

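```bash
python3 - <<'E'
from h import *
z=np.load('pics/w1.npz');s=dict(position=z['p'],ee_rot=z['q'])
w=lambda u,v,h:onz('wrist',310+(u-1.4)/3.75,120+(v-1.4)/3.75,h,s)
th=.09;ex=np.array([np.cos(th),np.sin(th)]);ey=np.array([-np.sin(th),np.cos(th)])
def P(n,a):print(n,a.round(1),'saw dirs',(a[:2]@ex).round(1),(a[:2]@ey).round(1))
P('tab',w(142,458,97));P('rodR',w(235,415,64));P('rodL',w(600,392,64));P('pivot',w(690,295,66));P('tip top L',w(697,58,69));P('tip top R',w(743,65,69));P('lev near',w(686,258,69))
P('bossTL',w(645,345,81));P('bossTR',w(722,355,81))
P('tcp',s['position'])
E
```

```text
tab [ 622.9 -194.1   97. ] saw dirs 602.9 -249.3
rodR [ 620.8 -152.2   64. ] saw dirs 604.6 -207.4
rodL [605.1   2.1  64. ] saw dirs 602.9 -52.3
pivot [564.5  36.3  66. ] saw dirs 565.5 -14.6
tip top L [479.2  10.6  69. ] saw dirs 478.3 -32.5
tip top R [476.8  37.6  69. ] saw dirs 478.3 -5.4
lev near [550.5  25.5  69. ] saw dirs 550.5 -24.1
bossTL [581.2   2.   81. ] saw dirs 579.0 -50.2
bossTR [582.3  48.2  81. ] saw dirs 584.3 -4.3
tcp [ 570.  -297.4  302.8] saw dirs 541.0 -347.4
```

```bash
python3 -m crank '{"delta_pos":[[0.012,0.0128,0.0316],[0.012,0.0128,0.0316],[0.012,0.0128,0.0316],[0.012,0.0128,0.0316],[0.012,0.0128,0.0316],[0,0,0],[0,0,0]],"twist":[0,0,0,0,0,0,0]}'
python3 - <<'E'
from h import *
s=arm.read_state();p,d=imaging.get_image('wrist');cv2.imwrite('pics/w2.png',p)
print(s['position'],s['contact_force'],s['clock'])
E
```

```text
clock: 2.07
position: [625.9, -234.1, 143.7]
ee_rot: [0.675, 0.738, -0.002, -0.002]
contact_force: [-0.3, -0.7, -0.1]
gripper_width: 0.1
[ 625.86531228 -234.06836148  143.71237543] [-0.30978944 -0.6817068  -0.053886  ] 2.0667
```

View pics/w2.png

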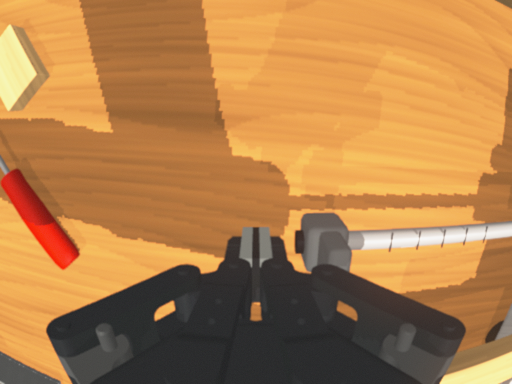

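```bash
python3 -m crank '{"delta_pos":[[0.004,0,0],[0.004,0,0],[0.004,0,0],[0.004,0,0],[0.004,0,0],[0.004,0,0],[0.004,0,0],[0.004,0,0]],"twist":[0,0,0,0,0,0,0,0]}'
python3 -m crank '{"delta_pos":[[0.004,0,0],[0.004,0,0],[0.004,0,0],[0.004,0,0],[0.004,0,0],[0,0,0]],"twist":[0,0,0,0,0,0]}'
```

```text
clock: 2.78
position: [624.6, -202.5, 147.1]
ee_rot: [0.675, 0.738, -0.0, 0.001]
contact_force: [-0.6, -6.3, 2.7]
gripper_width: 0.1
clock: 3.28
position: [622.8, -181.9, 147.0]
ee_rot: [0.674, 0.738, -0.0, 0.001]
contact_force: [-0.3, -2.2, 1.9]
gripper_width: 0.2
```

```bash
python3 - <<'E'
from h import *
p,d=imaging.get_image('scene');c=p[150:260,180:320];cv2.imwrite('pics/s2.png',cv2.resize(c,None,fx=5,fy=5,interpolation=cv2.INTER_CUBIC))
p,d=imaging.get_image('wrist');cv2.imwrite('pics/w3.png',p)
s=arm.read_state();print(s['position'],s['contact_force'])
E
```

```text
[ 622.88305623 -181.90728539  146.6191589 ] [ 0.99728312 -3.31322895  2.28606665]
```

View pics/s2.png

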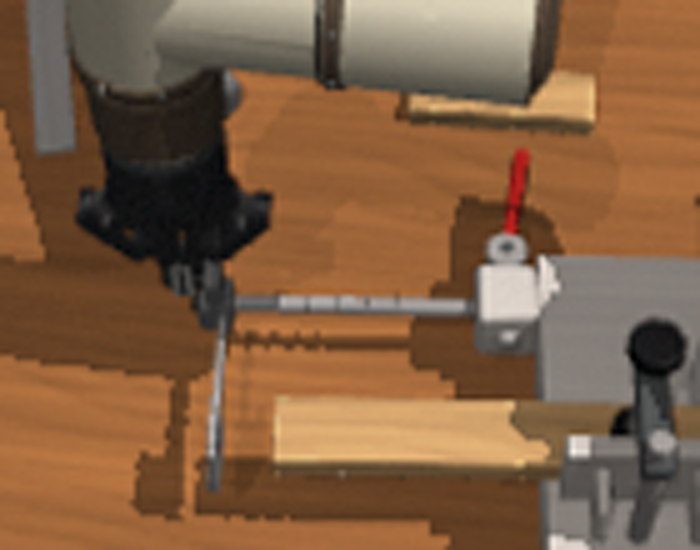

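View pics/w3.png

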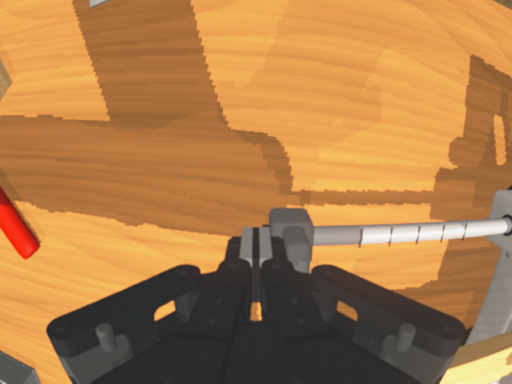

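```bash
python3 -m crank '{"delta_pos":[[0.003,0,0],[0.003,0,0],[0.003,0,0],[0.003,0,0],[0.003,0,0],[0.003,0,0],[0.003,0,0],[0.003,0,0]],"twist":[0,0,0,0,0,0,0,0]}'
python3 - <<'E'
from h import *
p,d=imaging.get_image('scene');c=p[190:255,200:300];cv2.imwrite('pics/s3.png',cv2.resize(c,None,fx=7,fy=7,interpolation=cv2.INTER_CUBIC))
s=arm.read_state();print(s['position'],s['contact_force'])
E
```

```text
clock: 4.05
position: [620.8, -158.5, 146.6]
ee_rot: [0.675, 0.738, -0.0, 0.001]
contact_force: [0.4, -5.2, 3.4]
gripper_width: 0.3
[ 620.718103   -157.89744012  146.50861437] [-0.72731987 -4.03230188  3.46807446]
```

View pics/s3.png

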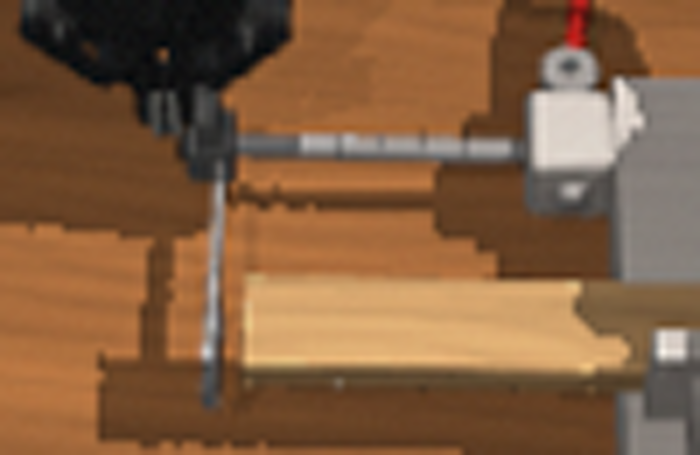

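```bash
python3 -m crank '{"delta_pos":[[0.0015,0,0],[0.0015,0,0],[0.001,0,0],[0.001,0,0],[0.0005,0,0],[0,0,0]],"twist":[0,0,0,0,0,0]}'
python3 -m crank '{"delta_pos":[[0.0005,0,0],[0.0005,0,0],[0.0005,0,0],[0.0005,0,0]],"twist":[0,0,0,0]}'
python3 -m crank '{"delta_pos":[[0,0,0]],"twist":[0]}'
python3 -m crank '{"delta_pos":[[0,0,0]],"twist":[0]}'
```

```text
clock: 4.6
position: [620.3, -152.8, 146.4]
ee_rot: [0.675, 0.738, 0.0, 0.001]
contact_force: [0.5, -5.6, 3.8]
gripper_width: 0.1
clock: 4.93
position: [620.1, -150.8, 146.4]
ee_rot: [0.675, 0.738, 0.0, 0.0]
contact_force: [-0.5, -5.5, 4.8]
gripper_width: -0.1
clock: 5.02
position: [620.1, -150.6, 146.3]
ee_rot: [0.675, 0.738, 0.0, 0.0]
contact_force: [0.7, -5.4, 2.7]
gripper_width: 0.1
clock: 5.1
position: [620.1, -150.6, 146.3]
ee_rot: [0.675, 0.738, 0.0, 0.0]
contact_force: [0.2, -5.5, 3.4]
gripper_width: -0.2
```

Drag alone so far (~5.5 N). Creeping on in half millimetres.

```bash
for i in 1 2 3 4 5; do :; done; python3 -m crank '{"delta_pos":[[0.0005,0,0],[0.0005,0,0],[0.0005,0,0]],"twist":[0,0,0]}'
python3 -m crank '{"delta_pos":[[0.0003,0,0],[0.0003,0,0],[0.0003,0,0]],"twist":[0,0,0]}'
python3 -m crank '{"delta_pos":[[0.0003,0,0],[0.0003,0,0],[0.0003,0,0]],"twist":[0,0,0]}'
```

```text
clock: 5.35
position: [620.0, -149.1, 146.2]
ee_rot: [0.675, 0.738, 0.0, 0.0]
contact_force: [-0.2, -5.0, 3.8]
gripper_width: 0.3
clock: 5.6
position: [619.9, -148.2, 146.2]
ee_rot: [0.675, 0.738, 0.0, 0.0]
contact_force: [-0.3, -4.8, 4.2]
gripper_width: -0.1
clock: 5.85
position: [619.8, -147.2, 146.2]
ee_rot: [0.675, 0.738, 0.0, 0.0]
contact_force: [0.1, -5.6, 4.6]
gripper_width: 0.1
```

```bash
python3 -m crank '{"delta_pos":[[0.0004,0,0],[0.0004,0,0],[0.0004,0,0]],"twist":[0,0,0]}'
python3 -m crank '{"delta_pos":[[0.0004,0,0],[0.0004,0,0],[0.0004,0,0]],"twist":[0,0,0]}'
python3 - <<'E'
from h import *
p,d=imaging.get_image('scene');c=p[190:255,200:300];cv2.imwrite('pics/s4.png',cv2.resize(c,None,fx=7,fy=7,interpolation=cv2.INTER_CUBIC))
s=arm.read_state();print(s['position'],s['contact_force'])
E
```

```text
clock: 6.1
position: [619.7, -146.3, 146.2]
ee_rot: [0.675, 0.738, 0.0, 0.001]
contact_force: [1.1, -7.4, 4.1]
gripper_width: 0.2
clock: 6.35
position: [619.7, -145.7, 146.2]
ee_rot: [0.675, 0.738, -0.0, 0.001]
contact_force: [0.4, -9.1, 2.5]
gripper_width: -0.0
[ 619.67358227 -145.70954487  146.25654324] [ 0.78646747 -8.7296109   3.8754827 ]
```

View pics/s4.png

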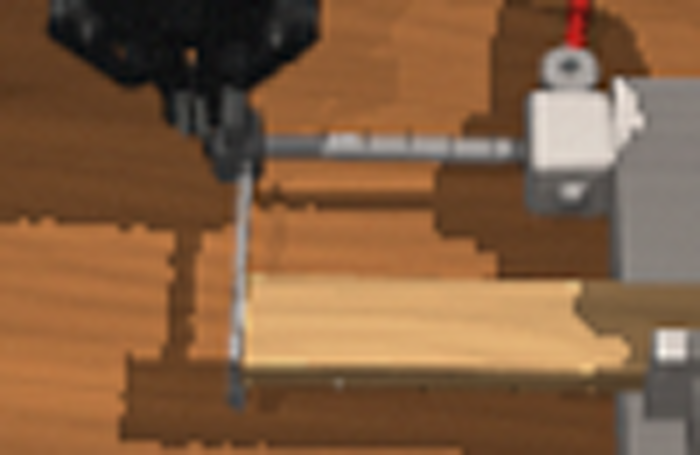

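```bash
python3 -m crank '{"delta_pos":[[0.0003,0,0],[0.0003,0,0],[0,0,0]],"twist":[0,0,0]}'
python3 -m crank '{"delta_pos":[[0.0003,0,0],[0.0003,0,0],[0,0,0]],"twist":[0,0,0]}'
```

```text
clock: 6.65
position: [619.6, -145.5, 146.2]
ee_rot: [0.675, 0.738, -0.0, 0.001]
contact_force: [1.1, -9.6, 2.7]
gripper_width: 0.4
clock: 6.9
position: [619.6, -145.2, 146.2]
ee_rot: [0.675, 0.738, -0.0, 0.001]
contact_force: [1.4, -11.1, 2.8]
gripper_width: -0.5
```

```bash
python3 -m crank '{"delta_pos":[[0.0003,0,0],[0.0003,0,0],[0,0,0],[0,0,0]],"twist":[0,0,0,0]}'
```

```text
clock: 7.23
position: [619.6, -144.9, 146.3]
ee_rot: [0.675, 0.738, -0.001, 0.001]
contact_force: [0.4, -12.2, 2.1]
gripper_width: -0.2
```

```bash
python3 -m crank '{"delta_pos":[[-0.0005,0,0],[-0.0005,0,0],[-0.0005,0,0],[-0.0005,0,0],[-0.001,0,0],[-0.002,0,0],[-0.01,0,0],[-0.01,0,0]],"twist":[0,0,0,0,0,0,0,0]}'
python3 -m crank '{"delta_pos":[[0,0,-0.02],[0,0,-0.03],[0,0,-0.03],[0,-0.03,-0.02],[0.025,-0.03,0],[0.025,-0.03,0],[0.03,-0.025,0],[0.035,0,0]],"twist":[0,0,0,0,0,0,0.076,0.076]}'
python3 - <<'E'
from h import *
p,d=imaging.get_image('scene');cv2.imwrite('pics/s5f.png',p);c=p[190:255,200:300];cv2.imwrite('pics/s5.png',cv2.resize(c,None,fx=7,fy=7,interpolation=cv2.INTER_CUBIC))
s=arm.read_state();m=R.from_quat(s['ee_rot']).as_matrix();print(s['position'],s['contact_force'])
t=np.array([498.6,73.7,122.6]);print(m.T@(t-s['position']),np.degrees(np.arctan2(m[1,0],m[0,0])))
E
```

```text
clock: 7.9
position: [621.1, -167.4, 145.1]
ee_rot: [0.674, 0.738, -0.0, -0.001]
contact_force: [0.5, 0.4, -0.0]
gripper_width: 0.1
clock: 8.57
position: [493.7, -64.3, 245.4]
ee_rot: [0.731, 0.682, -0.001, -0.002]
contact_force: [0.9, 1.2, -0.6]
gripper_width: -0.0
[496.57829596 -59.46699858 246.08036237] [-0.25963899  3.0483781  -0.51863831]
[132.7414965   -6.94300697 123.75955094] 86.11972328386466
```

View pics/s5.png

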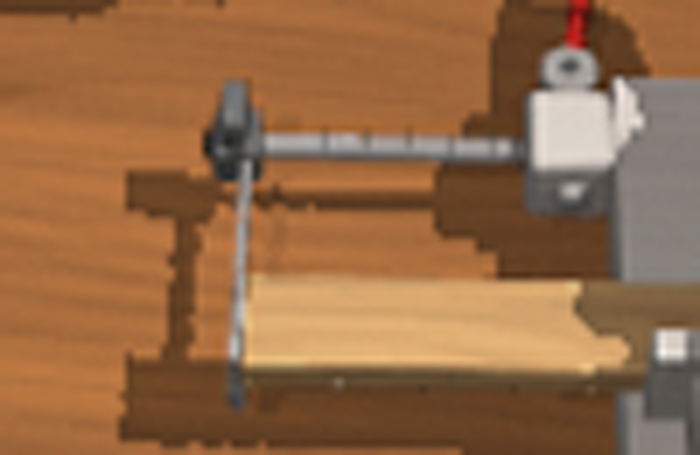

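```bash
python3 -m crank '{"delta_pos":[[0.033,-0.0015,0],[0.033,-0.0015,0],[0.033,-0.002,0],[0.033,-0.002,0],[0,0,0.02],[0,0,0.02],[0,0,0],[0,0,0]],"twist":[0,0,0,0,0,0,0,0]}'
python3 - <<'E'
from h import *
s=arm.read_state()
p,d=imaging.get_image('wrist');cv2.imwrite('pics/w4.png',p);np.savez('pics/w4.npz',d=d,p=s['position'],q=s['ee_rot'])
print(s['position'],s['contact_force'])
hsv=cv2.cvtColor(p,cv2.COLOR_BGR2HSV);m=((hsv[...,0]<8)|(hsv[...,0]>172))&(hsv[...,1]>170)&(hsv[...,2]>60)
n,l,st,c=cv2.connectedComponentsWithStats(m.astype(np.uint8));print(st,c)
E
```

```text
clock: 9.28
position: [500.2, 68.4, 205.1]
ee_rot: [0.729, 0.685, -0.001, -0.0]
contact_force: [-0.5, -0.3, 0.4]
gripper_width: -0.0
[500.18413129  68.39748525 205.08314214] [-0.50825893 -0.28808803  0.41147276]
[[     0      0    512    384 195176]
 [   201    173     21     96   1432]] [[255.82042874 191.30714842]
 [211.82681564 217.7849162 ]]
```

View pics/w4.png

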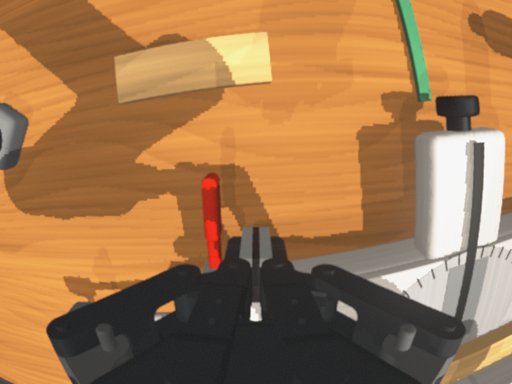

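```bash
python3 - <<'E'
from h import *
z=np.load('pics/w4.npz');s=dict(position=z['p'],ee_rot=z['q'])
for u,v in((210,175),(211,200),(212,220),(213.5,240)): 
    a=onz('wrist',u,v,69,s);print(a.round(1))
m=R.from_quat(s['ee_rot']).as_matrix()
pv=np.array([564.1,29.8,58]);tip=onz('wrist',210,176,69,s)
d=tip-pv;print(np.hypot(*d[:2]),np.degrees(np.arctan2(d[1],d[0])),np.degrees(np.arctan2(m[1,0],m[0,0])))
print('pivot in tool',m.T@(pv-s['position']))
E
```

```text
[473.7  37.3  69. ]
[492.4  36.2  69. ]
[508.   35.2  69. ]
[524.5  34.5  69. ]
89.98484646238032 175.250498863459 86.44089753566101
pivot in tool [-34.33796074  66.58508332 146.95504746]
```

```bash
python3 -m crank '{"delta_pos":[[0,0,0.027],[0,0,0.027],[0,0,0.027],[0,0,0],[-0.003,0,0],[-0.003,0,0],[-0.003,0,0],[0,0,0]],"twist":[0,0,0,0,0,0,0,0]}'
python3 - <<'E'
from h import *
s=arm.read_state()
p,d=imaging.get_image('wrist');cv2.imwrite('pics/w5.png',p)
print(s['position'],s['contact_force'])
m=R.from_quat(s['ee_rot']).as_matrix();print(m.T@(np.array([564.,31,58])-s['position']))
E
```

```text
clock: 10.0
position: [500.7, 59.5, 126.7]
ee_rot: [0.729, 0.685, 0.002, 0.001]
contact_force: [-0.1, 0.5, 0.5]
gripper_width: -0.1
[500.67022261  59.47054224 126.72068444] [-0.11659871  0.51862077  0.46235258]
[-24.54158421  64.77676825  68.88719683]
```

View pics/w5.png

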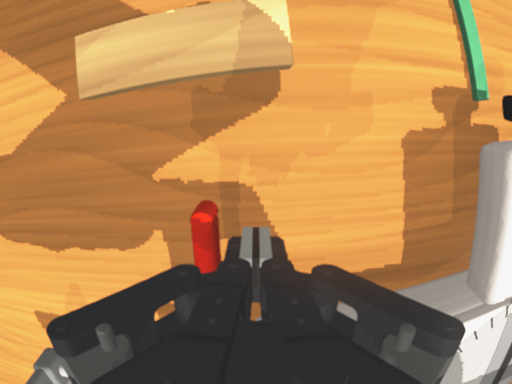

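```bash
python3 -m crank '{"delta_pos":[[-0.002,-0.001,0.003],[-0.002,-0.001,0],[-0.0069,-0.0017,0],[-0.0069,-0.0017,0],[-0.0069,-0.0017,0],[-0.0069,-0.0017,0],[0,0,0]],"twist":[0,0,-0.1,-0.1,-0.1,-0.1,0]}'
cat > st.py <<'E'
from h import *
s=arm.read_state();m=R.from_quat(s['ee_rot']).as_matrix()
print(s['clock'],s['position'].round(1),'pivot in tool',(m.T@(np.array([564.,31,58])-s['position'])).round(1),'F tool',(m.T@s['contact_force']).round(1))
th=np.arctan2(m[1,0],m[0,0]); # handle dir = th+90 ; lever0 at 173.9deg
print('tool-equivalent lever angle',((np.degrees(th)+90-173.7+180)%360-180)*np.pi/180)
E
python3 st.py
```

```text
clock: 10.63
position: [492.9, 27.2, 121.9]
ee_rot: [0.578, 0.816, -0.0, -0.0]
contact_force: [0.0, -0.9, 0.2]
gripper_width: -0.0
10.6333 [492.9  27.2 121.9] pivot in tool [-20.   68.3  63.9] F tool [-0.9 -0.3 -0.2]
tool-equivalent lever angle 0.4483782447248789
```

```bash
python3 -m crank '{"delta_pos":[[-0.0069,-0.0017,0],[-0.0069,-0.0017,0],[-0.0069,-0.0017,0],[0,0,0]],"twist":[-0.1,-0.1,-0.1,0]}'
python3 st.py
python3 - <<'E'
from h import *
p,d=imaging.get_image('wrist');cv2.imwrite('pics/w6.png',p)
E
```

```text
clock: 10.97
position: [496.8, 7.1, 121.8]
ee_rot: [0.451, 0.893, -0.0, -0.001]
contact_force: [-2.6, 3.6, 3.4]
gripper_width: -0.2
10.9667 [496.8   7.1 121.8] pivot in tool [-20.7  68.3  63.7] F tool [ 4.4  0.  -3.4]
tool-equivalent lever angle 0.7457041656978136
```

View pics/w6.png

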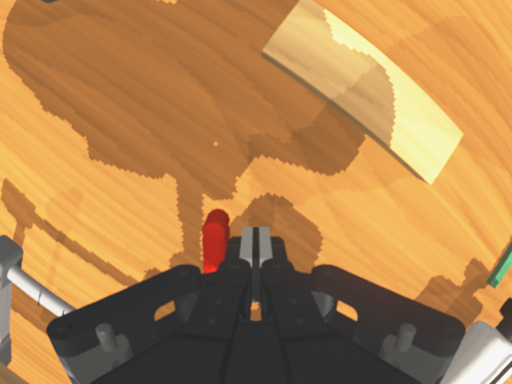

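Contact is square and the force is 4.4 N. Continuing along the arc in smaller steps.

```bash
python3 -m crank '{"delta_pos":[[-0.0034,-0.0009,0],[-0.0034,-0.0009,0],[-0.0034,-0.0009,0],[-0.0034,-0.0009,0],[-0.0034,-0.0009,0],[-0.0034,-0.0009,0]],"twist":[-0.05,-0.05,-0.05,-0.05,-0.05,-0.05]}'
python3 st.py
python3 -m crank '{"delta_pos":[[-0.0034,-0.0009,0],[-0.0034,-0.0009,0],[-0.0034,-0.0009,0],[-0.0034,-0.0009,0]],"twist":[-0.05,-0.05,-0.05,-0.05]}'
python3 st.py
```

```text
clock: 11.52
position: [504.9, -10.6, 121.7]
ee_rot: [0.313, 0.95, -0.001, -0.003]
contact_force: [-9.4, 6.8, 8.0]
gripper_width: -0.1
11.5167 [504.9 -10.6 121.7] pivot in tool [-23.2  68.8  63.3] F tool [11.7 -0.1 -7.9]
tool-equivalent lever angle 1.044871410745505
clock: 11.85
position: [513.4, -21.2, 121.5]
ee_rot: [0.216, 0.976, -0.001, -0.004]
contact_force: [-10.3, 5.5, 8.6]
gripper_width: 0.1
11.85 [513.4 -21.2 121.5] pivot in tool [-24.3  68.9  63. ] F tool [11.7  0.6 -8.5]
tool-equivalent lever angle 1.2446060114889634
```

```bash
python3 -m crank '{"delta_pos":[[-0.0036,-0.0009,0],[-0.0036,-0.0009,0],[-0.0036,-0.0009,0],[-0.0036,-0.0009,0],[-0.0036,-0.0009,0]],"twist":[-0.05,-0.05,-0.05,-0.05,-0.05]}'
python3 st.py
python3 -m crank '{"delta_pos":[[-0.0034,-0.0007,0],[-0.0034,-0.0007,0]],"twist":[-0.04,-0.04]}'
python3 st.py
```

```text
clock: 12.27
position: [529.0, -32.2, 121.1]
ee_rot: [0.093, 0.996, -0.001, -0.005]
contact_force: [-5.7, -1.9, 4.6]
gripper_width: 0.1
12.2667 [529.  -32.2 121.1] pivot in tool [-23.2  68.8  62.7] F tool [ 5.3 -2.9 -4.6]
tool-equivalent lever angle 1.4946633264991145
clock: 12.43
position: [536.8, -34.6, 121.0]
ee_rot: [0.053, 0.999, -0.001, -0.003]
contact_force: [-2.6, -1.6, -1.0]
gripper_width: 0.2
12.4333 [536.8 -34.6 121. ] pivot in tool [-20.4  68.3  62.8] F tool [ 2.4 -1.9  1. ]
tool-equivalent lever angle 1.5743792404916286
```

```bash
python3 -m crank '{"delta_pos":[[-0.0017,-0.0004,0],[-0.0017,-0.0004,0],[-0.0017,-0.0004,0]],"twist":[-0.025,-0.025,-0.025]}'
python3 st.py
python3 - <<'E'
from h import *
p,d=imaging.get_image('scene');c=p[160:255,200:330];cv2.imwrite('pics/s7.png',cv2.resize(c,None,fx=6,fy=6,interpolation=cv2.INTER_CUBIC))
p,d=imaging.get_image('wrist');cv2.imwrite('pics/w7.png',p)
E
```

```text
clock: 12.68
position: [544.4, -35.4, 121.8]
ee_rot: [0.015, 1.0, -0.0, 0.0]
contact_force: [0.1, 0.2, -0.5]
gripper_width: -0.1
12.6833 [544.4 -35.4 121.8] pivot in tool [-17.5  67.   63.8] F tool [-0.1  0.2  0.5]
tool-equivalent lever angle 1.6497853812503729
```

View pics/s7.png

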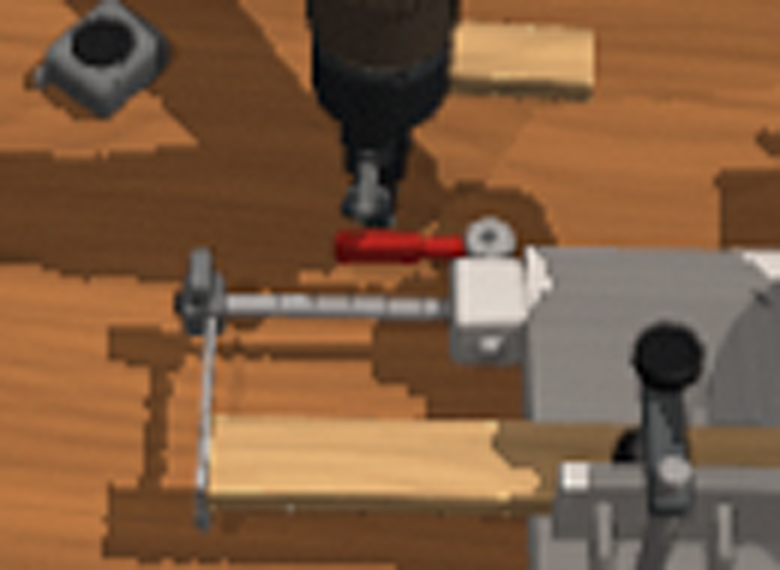

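View pics/w7.png

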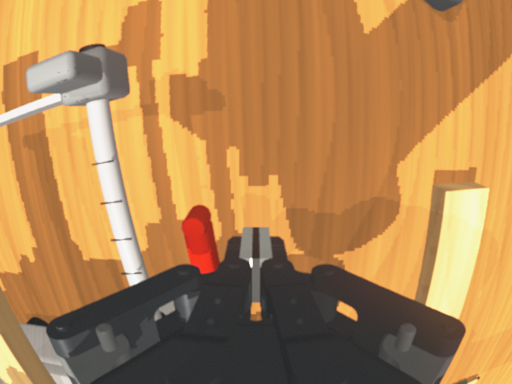

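```bash
python3 -m crank '{"delta_pos":[[0.004,0,0],[0.01,0,0],[0.015,0,0],[0.01,0,-0.02],[0.01,0,-0.03],[0.02,0,-0.03],[0.03,0,-0.03],[0.03,0,-0.03]],"twist":[0,0,0,0,0,0,0,0]}'
python3 -m crank '{"delta_pos":[[0.03,0,-0.02],[0.03,0,0],[0,0,0],[0,0,0]],"twist":[0,0,0,0]}'
python3 - <<'E'
from h import *
p,d=imaging.get_image('top');c=p[100:225,200:340];cv2.imwrite('pics/t8.png',cv2.resize(c,None,fx=4.8,fy=4.8,interpolation=cv2.INTER_CUBIC))
p,d=imaging.get_image('scene');c=p[160:255,200:330];cv2.imwrite('pics/s8.png',cv2.resize(c,None,fx=6,fy=6,interpolation=cv2.INTER_CUBIC))
E
```

```text
clock: 13.45
position: [414.3, -32.2, 261.4]
ee_rot: [0.015, 1.0, -0.0, -0.001]
contact_force: [-0.1, 0.7, 1.0]
gripper_width: -0.3
clock: 13.78
position: [354.2, -30.7, 281.1]
ee_rot: [0.014, 1.0, 0.001, 0.001]
contact_force: [0.1, -0.4, -0.5]
gripper_width: 0.4
```

View pics/s8.png

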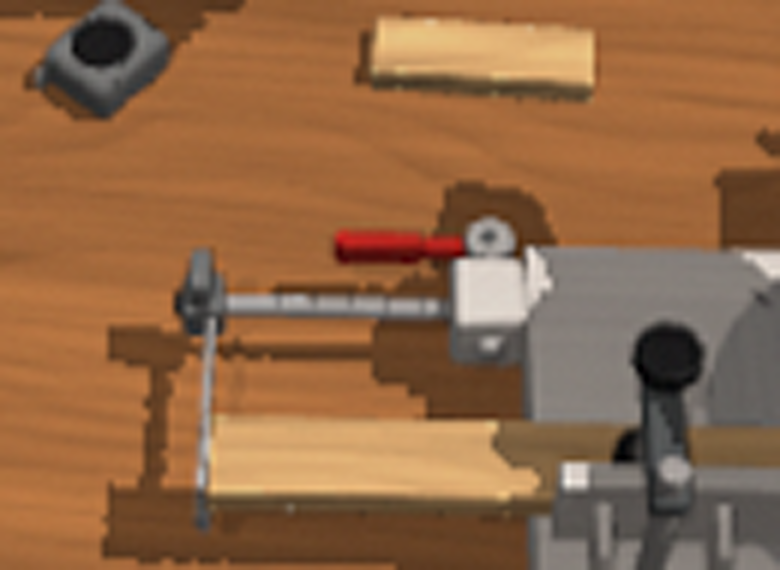

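View pics/t8.png

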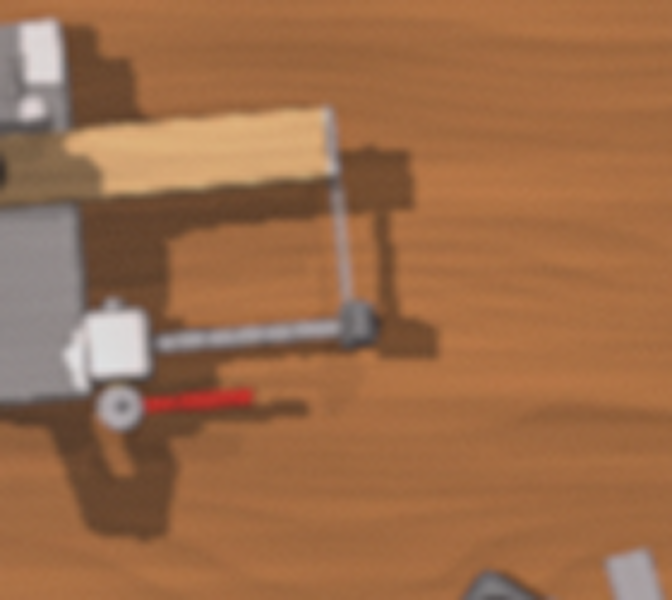

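The plate lies on the board's end, the lever lies along the rod, and the arm is clear. Handing in.

```bash
python3 -c "
from bench import job_done; print(job_done())"
```

```text
the job is handed in; nothing more can be done
None
```

The stop is set against the board and locked, and I handed the job in at about 14 s. No verdict was reported.

- **Stop:** I pushed the tab with the closed fingers until the force rose above the 5 N drag. The push peaked at about 12 N, so about 7 N was on the board. I then backed off slowly, and the plate stayed on the board's end.
- **Lever:** I swept it round its pivot with the tool turning along. The push on the handle peaked at about 12 N, about 14.5 N with the vertical part. The force then fell to zero as the lever snapped home.

**Last checks:**
- The top and scene views show the lever lying along the rod and the plate flush on the board's sawn end.
- The arm was clear of everything, with no contact force.
- The tape measure and long offcut look unmoved. I did not check the other loose things afterwards, but the gripper never came near them.

I could not measure the force left on the board after release directly. The 5 N drag suggests it is about 5 N. While I was pushing the tab there was a small upward force of 2–5 N on the fingertips, probably from brushing the stop's head. It had no visible effect.

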